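Lock the filter hatch of the bench dust extractor

ROBOT

A 7-joint arm with a two-finger parallel gripper is mounted at the origin on the work surface. World frame = base frame: x ahead of the robot, y to its left, z up, the work surface at z = 0. Lengths are in m, angles in rad, forces in N, time in s.
With the tool pointing down it reaches from about 0.4 to 0.85 m from the base axis. Payload 10.4 kg.
Tool frame: the origin (TCP) lies at the very end of the fingers, on their centre line; the grasp point (between the pads) lies 19 mm behind it; z points along the fingers, y is the line along which they close (so a half turn about z gives the same grasp; the last joint's range is limited). The gripper opens to 87 mm and grips with 3 to 60 N. Pads are 19 mm wide; open, the fingers measure 117 mm over their backs; the gripper's body (75 mm by 190 mm) begins 51 mm behind the grasp point.
Start: joints at [1.284, 0.332, -0.065, 1.46, 0.022, 1.35, -0.088], TCP at [0.163, -0.603, 0.223] pointing down, gripper open.
Joint ranges: [-2.6, 2.6], [-0.5, 2.12], [-1.47, 1.34], [0.16, 2.42], [-1.27, 4.41], [0.06, 2.06], [-2.6, 2.6]. Speed limits (rad/s): [2.22, 2.22, 2.79, 2.79, 3.14, 3.14, 3.14].

INTERFACE

Orientations are given as a unit quaternion [x, y, z, w].
In Python, from bench import * gives the robot as it stands.
- The arm moves only by the tool step_arm, never from a script. Its arguments are lists of equal length, an entry for each row: "delta_pos": the shift along the world's x, y, z in units of 25 mm (1.0 is 25 mm), a list of three; "turn": the turn about the world's z in units of 0.12 rad (1.0 is 0.12 rad). In form: {"delta_pos": [[tx, ty, tz], ...], "turn": [turn, ...]}. A call has 1 to 12 rows; each row shifts and turns the commanded pose from where the row before left it; what a row does not reach is not made up. A row lasts 1/10 s, in which the tool goes at most 50 mm and 8.59 degrees, less where a joint would pass 70% of its speed; a pose out of reach is approached as far as the arm can. A call with a number of a shift or a turn outside -1 to 1 is refused whole. A call with a gripper value outside its range is refused whole. "grip" is the closure, from 0 (fully open) to 1 (shut), set as the call begins (left out, the last holds). The fingers move at their own pace and stop on an object; "newtons" is the grip in N (left out, the last holds). Time passes only in rows, so rows that do not move let the fingers close. It gives the time, the measured TCP pose, the force, the opening and the grip force at its end, in the units of the state.
- read_state(): the state, without advancing time (a new reading comes with each control period).
- camera(name): name is "scene" or "top" or "wrist"; returns a dict with "image" (420x560x3 uint8, red, green, blue), "z_map" (420x560 float32, m along the optical axis (not along the pixel's ray), 0 where there is no reading), "mtx" (3x3 intrinsics, pixels), "view" (4x4, takes a point from world to camera coordinates). Camera axes: x right, y up, looking along -z (the intrinsics and any distortion apply to the point x, -y, -z); pixel columns grow to the right and rows downward; lengths in m; the calibration is good to about 2 mm. A picture is of the moment at which its call begins.
- close_job(): hands the job in; it is judged then, once.
The state is a dict: "time": time; "joint_positions": joint angles; "joint_vel": joint speeds; "joint_torque": joint torques, N m; "ee_pos": TCP position; "eef_rot": TCP orientation; "ft_force": force on the tool from outside, world axes, zero at the start; "torque": the same for the moment, N m; "width": finger opening in m; "grip_force": force on a finger pad.
Only numpy, scipy, OpenCV 4.12 (cv2) and the standard library are available. Lean on these libraries where they do the work, as an engineer would, in place of code of your own. Each camera call takes 0.05 s, during which the arm holds its last target. There are 200 camera calls.

TASK

The filter of the bench dust extractor has just been changed and its hatch was left standing part open. Push the hatch down shut with the fingertips, then set the fingertips in the slot of the orange quarter-turn fastener and turn it clockwise a quarter turn to its stop, so that the hatch stays locked down flush, and take the hand away. Do not raise the hatch any further open, and leave the spool, the jar, the tin and the mallet where they are.

Things in the scene. Friction and masses are not known exactly. Their poses are not given: they have to be found in the camera images.
- extractor: Grey bench dust extractor, fixed. Origin at bench level below the hatch; x front to rear, y to its left, z up. Box: x -150..150, y -135..235 mm, 156 mm high; hose stub (dia 66, at x 40, height 75 mm) out of its left side to y 355. Hatch in its top: x -115..125, y -118..118 mm; to the left of it a fixed deck with switches up to 20 mm tall (x -125..-55) and the spool at the rear.
- hatch (a joint): Hatch angle, rad: 0 shut and flush, grows as the front edge rises; starts at 0.25 to 0.6. A stiff hinge holds it where it is left; 1 to 4 N at the front moves it. A springy seal acts over the last 5 mm: flush takes 9 to 12 N pressed on the fastener; let go unlocked, the front edge comes back up 3 to 7 mm (0.015 to 0.03 rad).
- hatch_edge (a point): Middle of the front top edge of the hatch, an aluminium plate 240 (x) x 236 (y) x 16 mm hinged along its rear top edge (axis along y at x 125, z 156 mm of the extractor); moves with the hatch. Shut, its top is flush with the box's top, z 156 mm. Axes: x along the plate to the hinge, y as the extractor's, z normal to the plate.
- slot (a point): Middle of the slot's floor in the fastener, an orange dial 84 mm across let into the hatch, its axis 55 mm behind the front edge, midway across. The slot (black floor) is 28 mm wide, 74 long, 12 deep, closed at both ends by the rim; rim 1 mm above the hatch's top, floor 11 mm below it (z 145 when shut). Axes, turning with the dial: y along the slot, x across it, z out of the hatch.
- cam (a joint): Turn of the dial, rad, clockwise from above: 0 unlocked (slot along the hatch's front edge, white rim mark, the slot's -y end, at the red dot to the right); 1.571 locked, at its stop (slot front to rear, mark at the green dot in front). Starts at 0 to 0.25. Takes 0.06 to 0.25 N m; stays where left. Its tongue catches only with the hatch pushed to within about 10 mm of flush.
- spool: Wooden thread spool with brick-red thread, dia 45 x 50 mm, loose, standing on the extractor's deck, left rear of the hatch. Origin: centre of its underside. Leave alone.
- paint_jar: Amber jar of edge paint with a black cap, dia 54 x 75 mm, loose, on the bench to the right of the extractor. Origin: centre of its underside. Leave alone.
- wax_tin: Flat metal wax tin with a yellow disc on the lid, dia 74 x 28 mm, loose, on the bench to the right of the extractor. Origin: centre of its underside. Leave alone.
- mallet: Mallet with a black head with green faces (dia 45 x 85 mm) and a wooden handle, 250 mm long in all, lying on the bench right of the extractor, 45 mm high. Origin: at bench level midway along it; x towards the head. Leave alone.

How it is judged:
By the outcome, as a careful person would: the job done as asked, in the order asked, and still so for the second after the job is handed in, with the robot touching nothing.
It also fails if it takes over 48 s, if anything falls off the work surface, if the arm or the gripper's body presses on something with over 40 N, if the wrist force passes 120 N, or if a joint passes its speed limit or range.

## Working session

There is one attempt and no reset: what is moved stays moved. The work goes in short steps, Python scripts to look and compute and a tool call to move; the robot and the scene stay as the last step left them, time stands still between calls to the robot, and variables do not carry over. Pictures are saved under pics/ and viewed, at most 10 in all, crops included, and the job is handed in when it is done.

Besides the shell and the picture viewer there is one more tool, called after "Call:" as name(argument=value, ...), one argument or row to a line, values as JSON. step_arm: Moves the arm, as the interface text tells. Shifts and turns lie within -1 to 1; 1 stands for 25 mm of shift or 0.12 rad of turn. Its arguments: {"type":"object","properties":{"delta_pos":{"type":"array"},"turn":{"type":"array"},"grip":{"type":"number"},"newtons":{"type":"number"}},"required":["delta_pos","turn"]}

```bash
mkdir -p pics; ls; cat > h.py <<'E'
from bench import *
import numpy as np, cv2
def pts(c):
    z=c["z_map"];K=c["mtx"];v,u=np.mgrid[:z.shape[0],:z.shape[1]]
    X=(u-K[0,2])/K[0,0]*z;Y=(v-K[1,2])/K[1,1]*z
    P=np.stack([X,-Y,-z,np.ones_like(z)],-1)
    W=P@np.linalg.inv(c["view"]).T
    W[z==0]=np.nan
    return W[...,:3]
def save(c,n,crop=None,s=1):
    im=c["image"][...,::-1]
    if crop: im=im[crop[1]:crop[3],crop[0]:crop[2]]
    cv2.imwrite("pics/"+n+".png",cv2.resize(im,None,fx=s,fy=s,interpolation=cv2.INTER_CUBIC))
E
python3 - <<'E'
from h import *
a=camera("top");b=camera("scene")
np.savez("c0.npz",**{k+str(i):v for i,c in enumerate([a,b]) for k,v in c.items()})
im=np.hstack([a["image"],b["image"]])[...,::-1]
cv2.imwrite("pics/a.png",cv2.resize(a["image"][...,::-1],(800,600)));cv2.imwrite("pics/b.png",cv2.resize(b["image"][...,::-1],(800,600)))
print(read_state())
for c in (a,b):
    W=pts(c);h=cv2.cvtColor(c["image"],cv2.COLOR_RGB2HSV)
    m=(h[...,0]>5)&(h[...,0]<18)&(h[...,1]>190)&(h[...,2]>150)
    n,l,s,ce=cv2.connectedComponentsWithStats(m.astype(np.uint8))
    for i in range(1,n):
        if s[i,4]>20: print(s[i],ce[i],np.nanmedian(W[l==i],0))
E
```

```text
pics
{'time': 0.1, 'joint_positions': array([ 1.28437733,  0.3328097 , -0.064705  ,  1.46083498,  0.021604  ,
        1.34988645, -0.088521  ]), 'joint_vel': array([ 0.0005889 , -0.00271491,  0.00072303, -0.00190542, -0.00119311,
       -0.00165251, -0.00076142]), 'joint_torque': array([ 9.08356669e-04, -6.24539638e+01,  2.43731128e-02, -3.90720284e+01,
       -6.13448233e-02,  3.65426356e-02,  1.22941955e-05]), 'ee_pos': array([ 0.16289318, -0.60305485,  0.22184354]), 'eef_rot': array([ 9.91312138e-01,  1.31528929e-01, -1.09934719e-04, -6.11647792e-04]), 'ft_force': array([-0.32722599, -0.50698083, -0.46521748]), 'torque': array([0.02289159, 0.0336596 , 0.05573507]), 'grip_force': 0.0, 'width': 0.08694808079260037}
```

View pics/a.png

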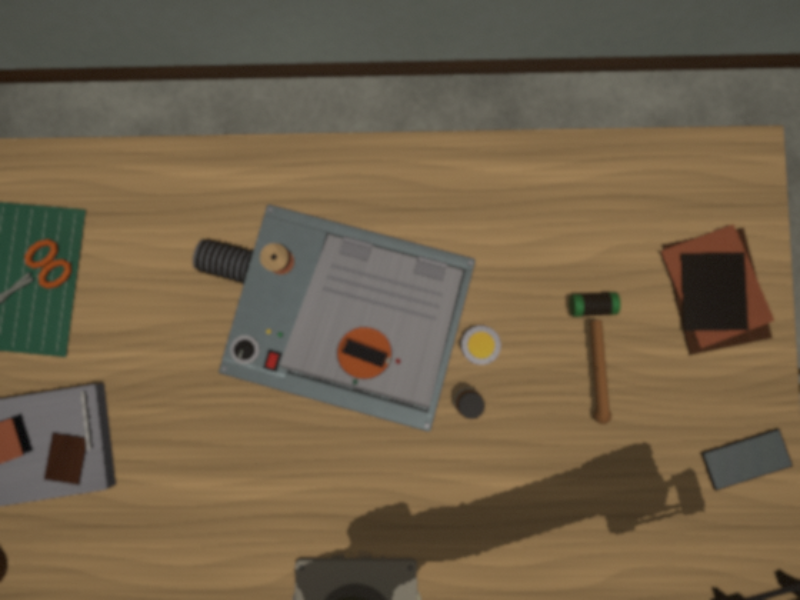

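View pics/b.png

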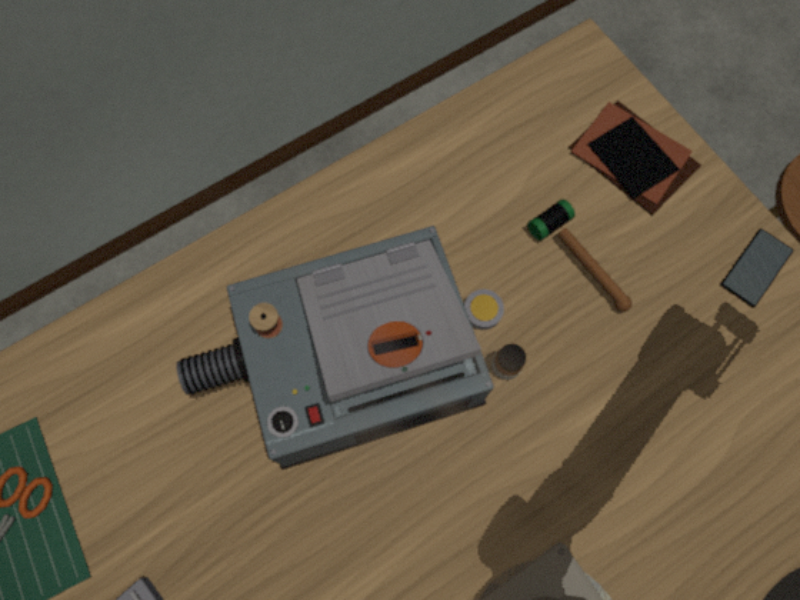

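The top view shows the extractor rotated by about -15°. The dial is at (364,353) and the box corners are at (268,205), (474,260), (430,430) and (220,372), all in the 800-pixel view. The hatch is part open, with the slot roughly along the front edge.

```bash
cat > m.py <<'E'
from h import *
def load():
    d=np.load("c0.npz");return [{k:d[k+str(i)] for k in("image","z_map","mtx","view")} for i in(0,1)]
def plane(P):
    c=np.nanmean(P,0);n=np.linalg.svd(P-c)[2][2];n*=np.sign(n[2]);r=(P-c)@n
    k=abs(r)<2.5*np.median(abs(r))+1e-4;P=P[k];c=P.mean(0);n=np.linalg.svd(P-c)[2][2];return c,n*np.sign(n[2]),r.std()
E
python3 - <<'E'
from m import *
for name,c in zip(("top","scene"),load()):
    W=pts(c);im=c["image"];h=cv2.cvtColor(im,cv2.COLOR_RGB2HSV)
    m=((h[...,0]<20)&(h[...,1]>170)&(h[...,2]>70)).astype(np.uint8)
    n,l,s,ce=cv2.connectedComponentsWithStats(m)
    for i in range(1,n):
        if s[i,4]>60: print(name,s[i],ce[i].round(1),np.nanmedian(W[l==i],0).round(4),np.median(im[l==i],0))
    # box top: points of z~.156 
    z=W[...,2]; k=(abs(z-.156)<.006)
    n,l,s,ce=cv2.connectedComponentsWithStats(k.astype(np.uint8))
    i=1+np.argmax(s[1:,4]); P=W[l==i]; print("top region",s[i],np.median(P[:,2]))
    r=cv2.minAreaRect((P[:,:2]*1000).astype(np.float32)); print(r, cv2.boxPoints(r).round())
    # hatch
    cx=(255,247) if name=="top" else (276,241)
    mm=np.zeros(z.shape,np.uint8);cv2.circle(mm,cx,34,1,-1);cv2.circle(mm,cx,26,0,-1)
    P=W[(mm>0)&(z>.16)];print("hatch ring",len(P),plane(P))
E
```

```text
top [ 18 168  32  33 416] [ 33.3 184.1] [0.6893 0.6083 0.0135] [127.  65.  28.]
top [237 230  36  34 609] [253.9 246.6] [ 0.5124 -0.0369  0.2222] [139.  70.  35.]
top region [ 153  143  180  159 8400] 0.15532033808365808
((573.9960327148438, -4.4334259033203125), (370.4411926269531, 300.16363525390625), 74.2773208618164) [[ 379. -142.]
 [ 668. -223.]
 [ 769.  133.]
 [ 480.  215.]]
hatch ring 1220 (array([ 0.52823521, -0.04339016,  0.21456738]), array([ 0.33376729, -0.09165727,  0.93818886]), np.float64(0.0023185262116299007))
scene [266 226  27  11 200] [279.2 230.8] [ 0.5257 -0.0556  0.213 ] [125.  66.  34.]
scene [  0 327  36  36 528] [ 17.4 344. ] [0.6829 0.6085 0.0144] [124.  64.  31.]
top region [ 158  158  187  164 8798] 0.15610378869636998
((570.7460327148438, -0.97100830078125), (370.54840087890625, 301.1640930175781), 74.42760467529297) [[ 376. -139.]
 [ 666. -220.]
 [ 766.  137.]
 [ 475.  218.]]
hatch ring 1217 (array([ 0.5316088 , -0.04314383,  0.21262727]), array([ 0.33126845, -0.09282827,  0.93895906]), np.float64(0.0029388940780777878))
```

```bash
python3 - <<'E'
from m import *
th=.352;yaw=np.radians(-15.65);ex=np.array([np.cos(yaw),np.sin(yaw),0]);ey=np.array([-ex[1],ex[0],0]);ez=np.array([0,0,1.])
O=np.array([.5724,-.0027,0])-.05*ey
px=ex*np.cos(th)-ez*np.sin(th);pz=ex*np.sin(th)+ez*np.cos(th)
H=O+.125*ex+.156*ez;D=H-.185*px
print("O",O,"dial open",D,"dial shut",O-.06*ex+.145*ez)
for name,c in zip(("top","scene"),load()):
    h=cv2.cvtColor(c["image"],cv2.COLOR_RGB2HSV);V=c["view"];K=c["mtx"]
    Ri=V[:3,:3].T;C=-Ri@V[:3,3]
    v,u=np.mgrid[:420,:560];d=np.stack([(u-K[0,2])/K[0,0],-(v-K[1,2])/K[1,1],-np.ones_like(u)],-1)@Ri.T
    def cast(off):
        t=((H+off*pz-C)@pz)/(d@pz);P=C+t[...,None]*d-D
        return np.stack([P@px,P@ey],-1)*1000
    q=cast(.001);r=np.hypot(q[...,0],q[...,1])
    org=(h[...,0]<20)&(h[...,1]>150)&(h[...,2]>60)&(r<60)
    cc=cv2.minEnclosingCircle(q[org].astype(np.float32));print(name,"dial circle offs",cc)
    f=cast(-.011);rf=np.hypot(f[...,0],f[...,1]);dk=(h[...,2]<45)&(rf<40)
    rr=cv2.minAreaRect(f[dk].astype(np.float32));P=f[dk]-f[dk].mean(0);w=np.linalg.svd(P,full_matrices=False)[2][0];w*=-np.sign(w[1])
    print("slot",dk.sum(),f[dk].mean(0),rr,"cam(pca)",np.arctan2(w[0],-w[1]), w)
    wt=(h[...,1]<70)&(h[...,2]>110)&(r<44)&(r>30);print("white",wt.sum(),q[wt].mean(0) if wt.any() else 0)
E
```

```text
O [ 0.55891199 -0.05084638  0.        ] dial open [ 0.51205908 -0.03772072  0.21978354] dial shut [ 0.50113634 -0.03466076  0.145     ]
top dial circle offs ((0.17154908180236816, -0.7735852599143982), 40.32006072998047)
slot 213 [ 3.12090003 -0.65528326] ((3.2121143341064453, -0.9595928192138672), (60.80426025390625, 18.654203414916992), 84.57666015625) cam(pca) -0.10379093876942053 [-0.10360469 -0.99461855]
white 56 [0.3300227 8.0015222]
scene dial circle offs ((-3.5384864807128906, -7.556920528411865), 47.88683319091797)
slot 137 [ 2.86208531 -7.89026347] ((4.0918288230896, -0.9947433471679688), (64.80460357666016, 16.707901000976562), 83.06324768066406) cam(pca) -0.11351990169396675 [-0.11327624 -0.99356353]
white 46 [34.08018378 -5.22832391]
```

Call:
step_arm(
  delta_pos=[
    [0,0,1],
    [0,0,1],
    [0,0,1],
    [0.5,0.9,0],
    [0.5,0.9,0],
    [0.5,0.9,0],
    [0.5,0.9,0],
    [0.5,0.9,0],
    [0.5,0.9,0],
    [0.5,0.9,0],
    [0.5,0.9,0],
    [0.5,0.9,0],
  ],
  turn=[1,1,1,1,1,1,1,1,1,1,1,1],
  grip=0,
)

```text
time: 1.3
ee_pos: [0.2758, -0.3998, 0.2973]
eef_rot: [0.657, 0.754, 0.0, -0.0]
ft_force: [-0.5, 0.3, -0.2]
width: 0.0868
grip_force: 0.0
```

Call:
step_arm(
  delta_pos=[
    [0.62,0.97,0],
    [0.62,0.97,0],
    [0.62,0.97,0],
    [0.62,0.97,0],
    [0.62,0.97,0],
    [0.62,0.97,0],
    [0.62,0.97,0],
    [0.62,0.97,0],
    [0.62,0.97,0],
    [0.62,0.97,0],
    [0.62,0.97,0],
    [0.62,0.97,0],
  ],
  turn=[0.8,0.8,0.8,0.8,0.8,0.8,0.8,0.8,0.8,0.8,0.75,0],
)

```text
time: 2.5
ee_pos: [0.4618, -0.1088, 0.2974]
eef_rot: [0.191, 0.982, -0.0, -0.0]
ft_force: [-0.6, 0.3, 0.2]
width: 0.0871
grip_force: 0.0
```

Call:
step_arm(
  delta_pos=[
    [0.62,0.97,0],
    [0.62,0.97,0],
    [0.6,0.97,0],
    [0,0,0],
  ],
  turn=[0,0,0,0],
)

```text
time: 2.9
ee_pos: [0.5083, -0.0332, 0.2973]
eef_rot: [0.19, 0.982, 0.001, -0.0]
ft_force: [-1.2, -0.3, 0.3]
width: 0.087
grip_force: 0.0
```

Call:
step_arm(
  delta_pos=[
    [-0.1,-0.1,-0.8],
    [-0.1,0,-0.8],
    [0,0,-0.5],
    [0,0,-0.3],
    [0,0,-0.3],
    [0,0,-0.3],
    [0,0,-0.3],
    [0,0,-0.3],
  ],
  turn=[0,0,0,0,0,0,0,0],
)

```text
time: 3.7
ee_pos: [0.5027, -0.0396, 0.2073]
eef_rot: [0.193, 0.981, 0.0, 0.0]
ft_force: [-0.4, 0.3, 1.6]
width: 0.0871
grip_force: 0.8
```

Call:
step_arm(
  delta_pos=[
    [0,0,-0.3],
    [0,0,-0.3],
    [0,0,-0.3],
    [0,0,-0.3],
    [0,0,-0.3],
    [0,0,-0.1],
    [0,0,-0.1],
    [0,0,0],
  ],
  turn=[0,0,0,0,0,0,0,0],
)

```text
time: 4.5
ee_pos: [0.5025, -0.0397, 0.1648]
eef_rot: [0.193, 0.981, 0.0, -0.0]
ft_force: [-0.5, -0.5, 0.0]
width: 0.087
grip_force: 0.0
```

Call:
step_arm(
  delta_pos=[
    [0,0,-0.15],
    [0,0,-0.1],
    [0,0,-0.1],
    [0,0,0],
  ],
  turn=[0,0,0,0],
)

```text
time: 4.9
ee_pos: [0.5032, -0.0398, 0.1571]
eef_rot: [0.193, 0.981, 0.0, 0.001]
ft_force: [-1.8, -1.2, 9.4]
width: 0.0867
grip_force: 4.5
```

```bash
python3 - <<'E'
from h import *
c=camera("scene");save(c,"c",(150,150,350,330),3.3)
w=camera("wrist");save(w,"w",None,1.4)
E
```

```text
(no output)
```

View pics/w.png

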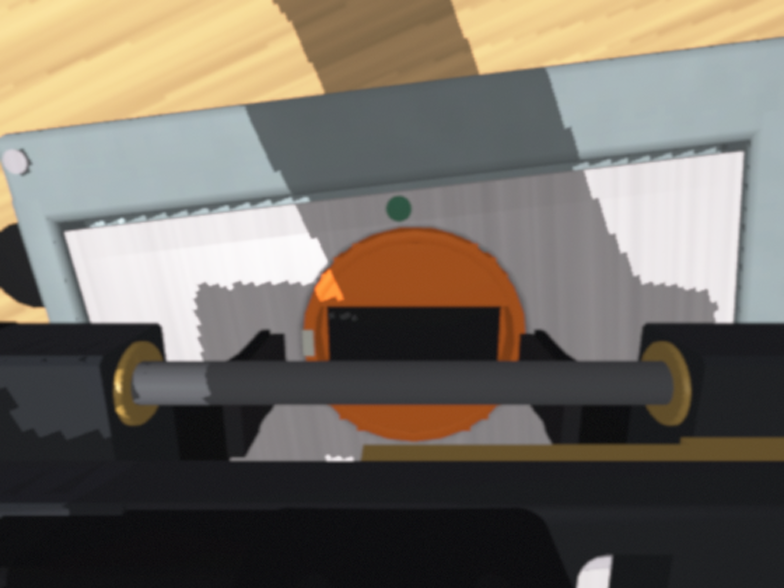

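The wrist view shows the hatch down flush. The fingers straddle the dial, and the slot, at about (413,333), lies parallel to the closing line. The dial is about 4 mm off towards the hatch's left.

Call:
step_arm(
  delta_pos=[
    [0,0,0.5],
    [0,0.2,0.5],
    [-0.05,0,0.2],
    [0,0,0],
    [0,0,0],
    [0,0,0],
    [0,0,0],
    [0,0,0],
  ],
  turn=[0,0,0,0,0,0,0,0],
  grip=0.64,
  newtons=20,
)

```text
time: 5.8
ee_pos: [0.5011, -0.0347, 0.186]
eef_rot: [0.193, 0.981, 0.0, -0.0]
ft_force: [-0.3, 0.2, -0.4]
width: 0.034
grip_force: 0.0
```

```bash
cat > s.py <<'E'
from h import *
def slot(tag,zd=.161):
    c=camera("wrist");save(c,tag,None,1.4);s=read_state();t=s["ee_pos"]
    h=cv2.cvtColor(c["image"],cv2.COLOR_RGB2HSV);K=c["mtx"];V=c["view"];Ri=V[:3,:3].T;C=-Ri@V[:3,3]
    def cast(p,z):
        d=np.array([(p[0]-K[0,2])/K[0,0],-(p[1]-K[1,2])/K[1,1],-1])@Ri.T
        return C+(z-C[2])/d[2]*d
    m=((h[...,0]<20)&(h[...,1]>180)&(h[...,2]>60)).astype(np.uint8)
    m[300:]=0
    v,u=np.nonzero(m);P=np.array([cast(p,zd) for p in zip(u,v)])
    (cx,cy),r=cv2.minEnclosingCircle((P[:,:2]*1000).astype(np.float32));print("dial",cx,cy,r,"tcp",t,s["width"],s["ft_force"])
    W=pts(c);print("hatch z near dial",np.nanmedian(W[m>0],0))
    wx=W[...,0];rr=np.hypot(wx-cx/1e3,W[...,1]-cy/1e3)
    dk=(h[...,2]<40)&(rr<.036)&(abs(W[...,2]-zd+.012)<.008)
    Q=W[dk][:,:2]; 
    if len(Q)>30:
        rc=cv2.minAreaRect((Q*1000).astype(np.float32));print("slot",len(Q),rc)
E
python3 -c "
from s import *
slot('w2')"
```

```text
dial 489.49334716796875 27.213577270507812 102.56639862060547 tcp [ 0.50112437 -0.03467468  0.18609263] 0.0330498542981598 [-0.55826537  0.48384413 -0.22557784]
hatch z near dial [ 0.48171494 -0.02123474  0.16158855]
slot 86 ((503.5174255371094, -5.282937049865723), (6.947803497314453, 7.642211437225342), 70.04322814941406)
```

View pics/w2.png

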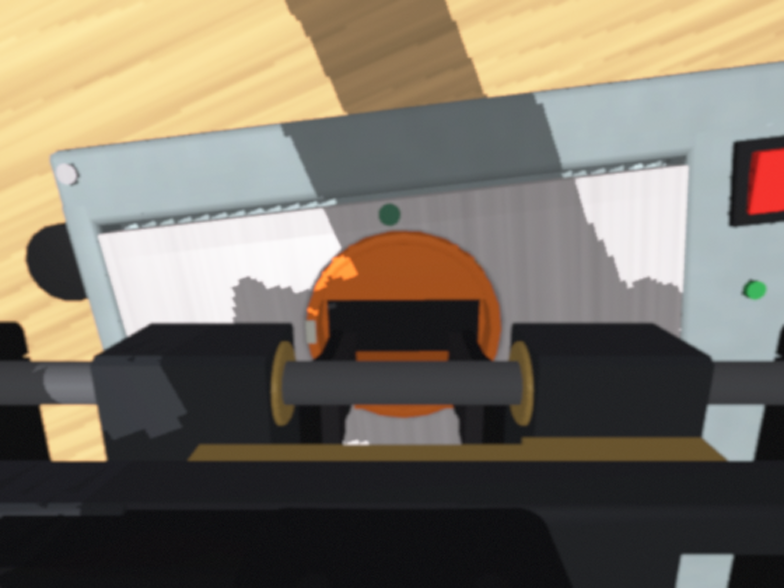

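The view shows the dial centred between the fingertips at about column 403. The slot's front rim edge is at row 300 and its rear rim edge at row 352. I'll check the across-slot position from these.

```bash
python3 - <<'E'
from h import *
c=camera("wrist");s=read_state();K=c["mtx"];V=c["view"];Ri=V[:3,:3].T;C=-Ri@V[:3,3];t=s["ee_pos"]
q=s["eef_rot"];from scipy.spatial.transform import Rotation as R
M=R.from_quat(q).as_matrix();print("cam in tool",M.T@(C-t),"toolx",M[:,0])
h=cv2.cvtColor(c["image"],cv2.COLOR_RGB2HSV);m=(h[...,0]<20)&(h[...,1]>180)&(h[...,2]>60)
def cast(u,v,z):
    d=np.array([(u-K[0,2])/K[0,0],-(v-K[1,2])/K[1,1],-1])@Ri.T
    return (M.T@(C+(z-C[2])/d[2]*d-t)*1000).round(1)
for col in (270,285,300):
    e=np.nonzero(np.diff(m[150:305,col].astype(int)))[0]+150.5
    print(col,[(v,cast(col,v,.1615)) for v in e])
for row in (215,225,232):
    e=np.nonzero(np.diff(m[row,200:380].astype(int)))[0]+200.5
    print(row,[(v,cast(v,row,.1615)) for v in e])
E
```

```text
cam in tool [ 0.06599932 -0.00170741 -0.16234753] toolx [-9.25749868e-01  3.78136325e-01  3.19392058e-04]
270 [(np.float64(167.5), array([ 43.3, -11.3,  24.7])), (np.float64(214.5), array([ 15.8, -11.6,  24.7])), (np.float64(250.5), array([ -6.7, -11.9,  24.7])), (np.float64(256.5), array([-10.6, -11.9,  24.7])), (np.float64(289.5), array([-32.5, -12.2,  24.6])), (np.float64(294.5), array([-36. , -12.2,  24.6]))]
285 [(np.float64(165.5), array([44.5, -2.8, 24.7])), (np.float64(213.5), array([16.4, -2.8, 24.7])), (np.float64(250.5), array([-6.7, -2.8, 24.7])), (np.float64(256.5), array([-10.6,  -2.8,  24.7])), (np.float64(289.5), array([-32.5,  -2.8,  24.6])), (np.float64(296.5), array([-37.3,  -2.8,  24.6]))]
300 [(np.float64(166.5), array([43.9,  5.7, 24.7])), (np.float64(213.5), array([16.4,  6. , 24.7])), (np.float64(250.5), array([-6.7,  6.2, 24.7])), (np.float64(256.5), array([-10.6,   6.3,  24.7])), (np.float64(289.5), array([-32.5,   6.5,  24.6])), (np.float64(295.5), array([-36.6,   6.6,  24.6]))]
215 [(np.float64(221.5), array([ 15.4, -40.1,  24.7])), (np.float64(233.5), array([ 15.4, -33. ,  24.7])), (np.float64(341.5), array([15.5, 30.4, 24.7])), (np.float64(354.5), array([15.5, 38. , 24.7]))]
225 [(np.float64(219.5), array([  9.3, -41.6,  24.7])), (np.float64(234.5), array([  9.3, -32.7,  24.7])), (np.float64(341.5), array([ 9.4, 30.6, 24.7])), (np.float64(355.5), array([ 9.4, 38.9, 24.7]))]
232 [(np.float64(226.5), array([  5. , -37.6,  24.7])), (np.float64(234.5), array([  5. , -32.9,  24.7])), (np.float64(341.5), array([ 5. , 30.8, 24.7])), (np.float64(356.5), array([ 5. , 39.7, 24.7]))]
```

Call:
step_arm(
  delta_pos=[
    [-0.05,0.02,-0.3],
    [0,0,-0.4],
    [0,0,-0.3],
    [0,0,-0.2],
    [0,0,-0.2],
    [0,0,0],
  ],
  turn=[0,0,0,0,0,0],
)

```text
time: 6.5
ee_pos: [0.4997, -0.0341, 0.1506]
eef_rot: [0.193, 0.981, 0.0, -0.001]
ft_force: [-0.6, 0.2, 0.4]
width: 0.0311
grip_force: 0.0
```

In the slot: the tip is 11 mm below the rim with no force. Next, press to flush.

Call:
step_arm(
  delta_pos=[
    [0,0,-0.1],
    [0,0,-0.1],
    [0,0,-0.08],
    [0,0,0],
    [0,0,0],
  ],
  turn=[0,0,0,0,0],
)

```text
time: 7.0
ee_pos: [0.5004, -0.0341, 0.1453]
eef_rot: [0.193, 0.981, -0.0, 0.001]
ft_force: [-3.4, -0.0, 10.5]
width: 0.0316
grip_force: 4.9
```

Call:
step_arm(
  delta_pos=[
    [0,0,-0.05],
    [0,0,0],
    [0,0,0],
    [0,0,0],
    [0,0,0],
    [0,0,0],
  ],
  turn=[0,-0.5,-0.5,-0.6,-0.6,-0.6],
)

```text
time: 7.6
ee_pos: [0.5002, -0.0344, 0.1448]
eef_rot: [0.355, 0.935, -0.001, 0.0]
ft_force: [-9.2, -1.4, 20.3]
width: 0.0314
grip_force: 10.2
```

```bash
python3 -c "
from h import *
s=read_state();print(s['torque'],s['ft_force'],s['ee_pos'])"
```

```text
[-0.12012093  2.06856756  0.09033803] [-9.19081534 -1.39352901 20.25103276] [ 0.50018393 -0.03439788  0.14481863]
```

Call:
step_arm(
  delta_pos=[
    [0,0,0],
    [0,0,0],
    [0,0,0],
    [0,0,0],
    [0,0,0],
    [0,0,0],
    [0,0,0],
    [0,0,0],
    [0,0,0],
    [0,0,0],
  ],
  turn=[-0.6,-0.6,-0.6,-0.6,-0.6,-0.6,-0.6,-0.6,-0.6,-0.6],
)

```text
time: 8.6
ee_pos: [0.4994, -0.0345, 0.1448]
eef_rot: [0.662, 0.75, -0.001, 0.0]
ft_force: [-14.2, -0.9, 23.1]
width: 0.0313
grip_force: 11.8
```

```bash
python3 -c "
from h import *
s=read_state();print(s['torque'],s['ft_force'],s['ee_pos'],s['joint_positions'])
save(camera('wrist'),'w3',None,1.4)"
```

```text
[-0.21137919  3.11435011  0.1014168 ] [-14.15697607  -0.85453642  23.10331174] [ 0.49937311 -0.03449295  0.14477928] [ 0.59695172  0.17975907 -0.673071    1.85354272  0.12410198  1.15108816
  0.00474707]
```

View pics/w3.png

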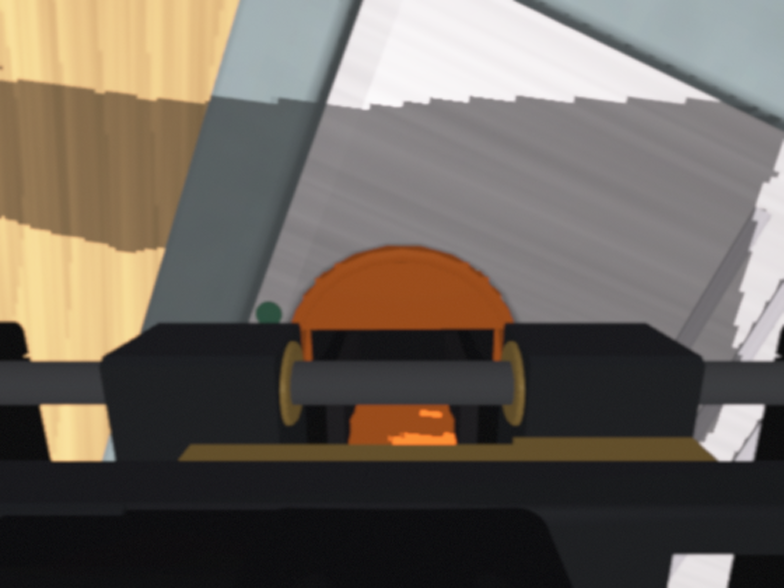

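The dial is following: the slot is at an angle near the green dot, about 23° short. Next, continue to the stop.

Call:
step_arm(
  delta_pos=[
    [-0.05,0,0],
    [0,0,0],
    [0,0,0],
    [0,0,0],
    [0,0,0],
    [0,0,0],
    [0,0,0],
  ],
  turn=[-0.6,-0.6,-0.6,-0.6,-0.6,-0.5,-0.4],
)

```text
time: 9.35
ee_pos: [0.4996, -0.0341, 0.1449]
eef_rot: [0.817, 0.576, 0.001, 0.001]
ft_force: [-3.8, -0.7, 15.5]
width: 0.0312
grip_force: 7.6
```

```bash
python3 -c "
from h import *
s=read_state();print(s['torque'],s['ft_force'],s['ee_pos'],s['joint_positions'][6])"
```

```text
[0.01267675 0.85227631 0.16737663] [-3.78143275 -0.67016768 15.49979785] [ 0.49958558 -0.03411986  0.14490249] -0.45286817254502565
```

Call:
step_arm(
  delta_pos=[
    [0,0,0],
    [0,0,0],
    [0,0,0],
    [0,0,0],
  ],
  turn=[-0.4,-0.4,-0.3,0],
)

```text
time: 9.75
ee_pos: [0.5004, -0.0336, 0.145]
eef_rot: [0.852, 0.523, 0.001, 0.002]
ft_force: [-0.3, -0.3, 13.8]
width: 0.0317
grip_force: 38.0
```

```bash
python3 -c "
from h import *
s=read_state();print(s['torque'],s['ft_force'],s['ee_pos'],s['joint_positions'][6])"
```

```text
[0.00433486 0.21689591 1.92510703] [-0.34609806 -0.27626629 13.77560857] [ 0.50040986 -0.03361497  0.14504417] -0.5797012712216081
```

Call:
step_arm(
  delta_pos=[
    [0,0,0.04],
    [0,0,0.04],
    [0,0,0.04],
    [0,0,0],
  ],
  turn=[0,0,0.2,0.1],
)

```text
time: 10.15
ee_pos: [0.5002, -0.0336, 0.146]
eef_rot: [0.843, 0.538, 0.002, 0.001]
ft_force: [9.3, 1.2, -6.8]
width: 0.0315
grip_force: 12.7
```

```bash
python3 -c "
from h import *
s=read_state();print(s['torque'],s['ft_force'],s['ee_pos'],s['eef_rot'],s['grip_force'])"
```

```text
[ 0.24755601 -2.18263021  0.72874144] [ 9.30328225  1.2151885  -6.76326469] [ 0.5001531  -0.03358164  0.14602884] [8.42970136e-01 5.37957563e-01 1.60952485e-03 6.47774265e-04] 12.686662342166528
```

Call:
step_arm(
  delta_pos=[
    [0,0,0],
    [0,0,0],
  ],
  turn=[0.1,0],
)

```text
time: 10.35
ee_pos: [0.5002, -0.0336, 0.1461]
eef_rot: [0.84, 0.542, 0.002, 0.001]
ft_force: [9.9, 1.5, -6.6]
width: 0.0313
grip_force: 8.2
```

Call:
step_arm(
  delta_pos=[
    [0,0,0.1],
    [0,0,0.2],
    [0,0,0.3],
    [0,0,0.4],
    [0,0,0.6],
    [0,0,0.8],
    [0,0,1],
    [0,0,1],
    [0,0,0],
  ],
  turn=[0,0,0,0,0,0,0,0,0],
)

```text
time: 11.25
ee_pos: [0.5004, -0.0345, 0.2604]
eef_rot: [0.841, 0.542, 0.002, 0.002]
ft_force: [0.4, 0.2, -0.1]
width: 0.0311
grip_force: 0.0
```

```bash
python3 - <<'E'
from h import *
s=read_state();print(s['ft_force'],s['ee_pos'])
c=camera('wrist');save(c,'w4',None,1.4);W=pts(c);h=cv2.cvtColor(c["image"],cv2.COLOR_RGB2HSV)
d=np.hypot(W[...,0]-.501,W[...,1]+.035)
print("hatch z",np.nanmedian(W[...,2][(d>.048)&(d<.06)]),"dial",np.nanmedian(W[...,2][(d<.04)&(h[...,1]>150)]))
E
```

```text
[ 0.44847207  0.22421326 -0.11983179] [ 0.50039669 -0.03453563  0.26041304]
hatch z 0.3541113181274255 dial 0.15703534572183647
```

View pics/w4.png

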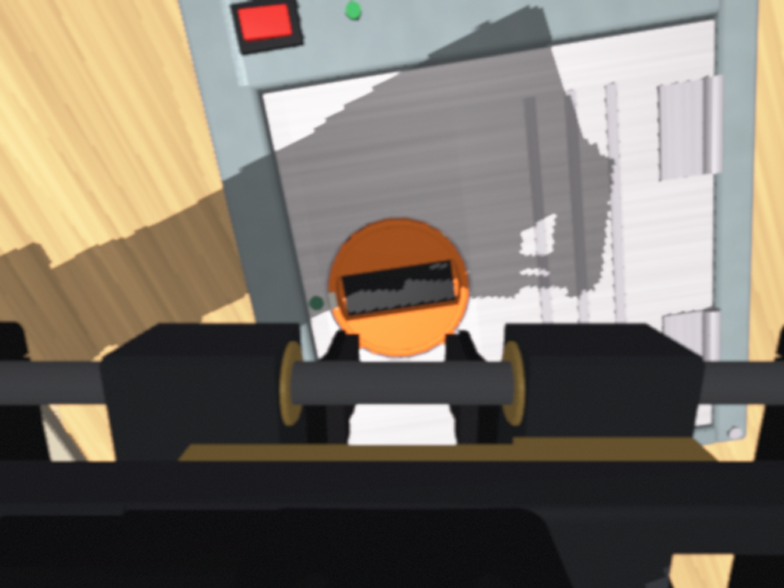

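The hatch is flush (dial rim at z 0.157), and the white mark at (332,303) is beside the green dot at (317,303). Next, measure the slot angle and withdraw.

Call:
step_arm(
  delta_pos=[
    [0,0,1],
    [-0.2,-0.8,0.5],
    [-0.2,-1,0],
    [-0.2,-1,0],
    [-0.2,-1,0],
    [-0.2,-1,0],
    [-0.2,-1,0],
    [-0.2,-1,0],
    [-0.2,-1,0],
    [-0.2,-1,0],
    [0,0,0],
  ],
  turn=[0,0,0,0,0,0,0,0,0,0,0],
)

```text
time: 12.4
ee_pos: [0.4519, -0.258, 0.2927]
eef_rot: [0.842, 0.54, -0.001, -0.0]
ft_force: [-0.1, 0.1, 0.3]
width: 0.0311
grip_force: 0.0
```

```bash
python3 - <<'E'
from h import *
yaw=np.radians(-15.65);ex=np.array([np.cos(yaw),np.sin(yaw)]);ey=np.array([-ex[1],ex[0]])
O=np.array([.5589,-.0508])
for n in("top","scene"):
    c=camera(n);save(c,"f"+n,(130,130,350,330),3);h=cv2.cvtColor(c["image"],cv2.COLOR_RGB2HSV);K=c["mtx"];V=c["view"];Ri=V[:3,:3].T;C=-Ri@V[:3,3]
    v,u=np.mgrid[:420,:560];d=np.stack([(u-K[0,2])/K[0,0],-(v-K[1,2])/K[1,1],-np.ones_like(u)],-1)@Ri.T
    def cast(z):
        P=(C+((z-C[2])/d[...,2])[...,None]*d)[...,:2]-O
        return np.stack([P@ex,P@ey],-1)*1000
    f=cast(.145);dk=(h[...,2]<50)&(np.hypot(f[...,0]+60,f[...,1])<40)
    P=f[dk]-f[dk].mean(0);w=np.linalg.svd(P,full_matrices=False)[2][0];w*=-np.sign(w[0])
    g=cast(.157);o=(h[...,0]<20)&(h[...,1]>150)&(h[...,2]>60)&(np.hypot(g[...,0]+60,g[...,1])<60)
    print(n,dk.sum(),"cam",np.arctan2(-w[0],-w[1]),"dial",g[o].mean(0))
    W=pts(c);P=W[...,:2]-O;a,b=P@ex,P@ey
    for nm,m in (("hatch front",(a>-.11)&(a<-.1)&(abs(b)<.1)),("hatch rear",(a>.05)&(a<.08)&(abs(b)<.1)),("box front",(a<-.122)&(a>-.145)&(abs(b)<.1))): print(nm,m.sum(),np.nanmedian(W[m][:,2]))
E
```

```text
top 16 cam 1.6779618536617569 dial [-58.8384403   -1.11637337]
hatch front 359 0.15576881015094524
hatch rear 1024 0.15588194579074244
box front 814 0.15509212909571457
scene 40 cam 1.8361811566828345 dial [-61.42869285  -1.07554748]
hatch front 383 0.15660468151635287
hatch rear 988 0.15622391629305976
box front 890 0.15612007165999064
```

View pics/ftop.png

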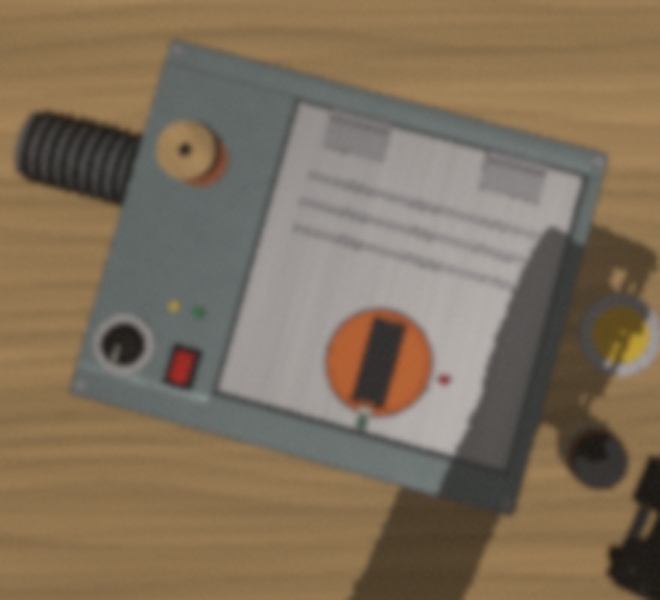

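The hatch is flush, the slot runs front to rear, and the mark at (364,408) meets the green dot at (362,422). Next, a quick finer angle check with a better slot mask.

```bash
python3 - <<'E'
from h import *
yaw=np.radians(-15.65);ex=np.array([np.cos(yaw),np.sin(yaw)]);ey=np.array([-ex[1],ex[0]])
O=np.array([.5589,-.0508])
for n in("top","scene"):
    c=camera(n);h=cv2.cvtColor(c["image"],cv2.COLOR_RGB2HSV);K=c["mtx"];V=c["view"];Ri=V[:3,:3].T;C=-Ri@V[:3,3]
    v,u=np.mgrid[:420,:560];d=np.stack([(u-K[0,2])/K[0,0],-(v-K[1,2])/K[1,1],-np.ones_like(u)],-1)@Ri.T
    P=(C+((.145-C[2])/d[...,2])[...,None]*d)[...,:2]-O;f=np.stack([P@ex,P@ey],-1)*1000
    for t in (70,85,100):
        dk=(h[...,2]<t)&(h[...,1]<140)&(np.hypot(f[...,0]+60,f[...,1]+1)<38);Q=f[dk]
        q=Q-Q.mean(0);w=np.linalg.svd(q,full_matrices=False)[2][0];w*=-np.sign(w[0])
        print(n,t,dk.sum(),Q.mean(0),cv2.minAreaRect(Q.astype(np.float32))[1:],"cam",np.arctan2(-w[0],-w[1]))
E
```

```text
top 70 227 [-59.67442412  -0.1658863 ] ((21.2667236328125, 62.329715728759766), 89.4521484375) cam 1.576384673422205
top 85 257 [-59.65960897  -0.25139675] ((22.940305709838867, 64.61382293701172), 89.39969635009766) cam 1.579361811382996
top 100 286 [-59.71531352  -0.14351337] ((24.914169311523438, 66.28864288330078), 89.40362548828125) cam 1.5727219435123732
scene 70 290 [-62.06446761  -0.89386452] ((66.29014587402344, 24.3353271484375), 0.21068526804447174) cam 1.5821066835456403
scene 85 314 [-61.75109486  -0.69777546] ((66.99608612060547, 25.793533325195312), 0.19854889810085297) cam 1.5809344474134919
scene 100 332 [-61.87596347  -0.75112469] ((27.09638786315918, 68.35774230957031), 89.56723022460938) cam 1.5729642208433479
```

The cam reads about 1.575, so it is at its stop. Handing in.

```bash
python3 -c "
from bench import *
print(close_job())"
```

```text
the job is handed in; nothing more can be done
None
```

The hatch is shut flush and the fastener is turned clockwise to its stop (about 1.57 rad by camera). The hand is clear, the robot touched none of the loose items, and I handed the job in at about 12.5 s; no verdict was returned.

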